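Lock out the bench isolator with the red tag plate

ROBOT

A 7-joint arm with a two-finger parallel gripper is mounted at the origin on the work surface. World frame = base frame: x ahead of the robot, y to its left, z up, the work surface at z = 0. Lengths are in mm, angles in rad, forces in N, time in s.
With the tool pointing down it reaches from about 400 to 850 mm from the base axis. Payload 4.5 kg.
Tool frame: the origin (TCP) lies on the centre line of the jaws, within the pads' length; the fingertips stand 14 mm ahead of it and the grasp point (between the pads) lies 5 mm behind it; z points along the fingers, y is the line along which they close (so a half turn about z gives the same grasp; the last joint's range is limited). The gripper opens to 85 mm and grips with 20 to 120 N. Pads are 22 mm wide; open, the fingers measure 114 mm over their backs; the gripper's body (76 mm by 85 mm) begins 54 mm behind the grasp point. The pads swing forward as they close: fully open they stand 13 mm farther back than shut.
Start: joints at [1.365, 0.689, -0.195, 1.565, 0.157, 0.902, -0.215], TCP at [148.471, -607.132, 245.317] pointing down, gripper open.
Joint ranges: [-3.01, 3.01], [-0.46, 2.08], [-1.47, 1.51], [0.13, 2.56], [-1, 4.14], [0.04, 2.09], [-2.66, 2.66]. Speed limits (rad/s): [2.57, 2.57, 3.14, 3.14, 3.14, 3.14, 3.14].

INTERFACE

Orientations are given as [roll, pitch, yaw] about the fixed x, y, z axes, in that order (R = Rz(yaw) Ry(pitch) Rx(roll)).
In Python, from workcell import state, grab_frame, hand_in gives the robot as it stands.
- The arm moves only by the tool move_arm, never from a script. Its argument "targets" is a list of rows, each a list of 7 numbers: the shift along the tool's x, y, z in mm, then the turn, a rotation vector about the tool's x, y, z in degrees, then the opening, from -1 (shut) to 1 (fully open). In form: [[tx, ty, tz, rx, ry, rz, claw], ...]. A call has 1 to 20 rows; each row is the pose to reach, as a shift and turn from the pose commanded when the call began, along the tool's axes at that moment; what a row does not reach only later rows make up. A row lasts 1/10 s, in which the tool goes at most 50 mm and 8.59 degrees, less where a joint would pass 70% of its speed; a pose out of reach is approached as far as the arm can. A call with a gripper value outside its range is refused whole. The fingers move at their own pace and stop on an object; "grip_force" is the grip in N (left out, the last holds). Time passes only in rows, so rows that repeat a pose let the fingers close. It gives the time, the measured TCP pose, the force, the opening and the grip force at its end, in the units of the state.
- state(): the state, without advancing time (a new reading comes with each control period).
- grab_frame(name): name is "side" or "top"; returns a dict with "image" (400x640x3 uint8, red, green, blue), "fx", "fy", "cx", "cy" (pixels), "camera_from_world" (4x4, takes a point from world to camera coordinates). Camera axes: x right, y down, z forward; pixel columns grow to the right and rows downward; lengths in mm; the calibration is good to about 2 mm. A picture is of the moment at which its call begins. There is no depth.
- hand_in(): hands the job in; it is judged then, once.
The state is a dict: "t": time; "joints": joint angles; "dq": joint speeds; "joint_torque": joint torques, N m; "position": TCP position; "ee_rot": TCP orientation; "wrist_force": force on the tool from outside, world axes, zero at the start; "wrist_torque": the same for the moment, N m; "finger_gap": finger opening in mm; "gripper_force": force on a finger pad.
Only numpy, scipy, OpenCV 4.12 (cv2) and the standard library are available. Lean on these libraries where they do the work, as an engineer would, in place of code of your own. Each camera call takes 0.05 s, during which the arm holds its last target. There are 200 camera calls.

TASK

Lock out the isolator switch on the workbench: take the red tag plate by its black grip, tip its oblong eye past the wide head of the T-shaped stud on the isolator's base plate, and lay it flat on the base plate under the head, so that it cannot lift straight off. Let go of it, and do not disturb the blue tag plate.

Things in the scene. Friction and masses are not known exactly. Their poses are not given: they have to be found in the camera images.
- red_grip (a point): Centre of the black grip of the red tag plate: an upright block 30 mm along x, 14 mm thick (y), 44 mm tall, on the plate's top, 20 mm from its tail end; this point is 27 mm above the plate's underside. x: along the plate from tail to nose (the eye's end), z: up out of its top. The plate is 162 x 58 x 5 mm, 130 g, and lies flat at the start. Pinch the grip across its thickness, from above.
- red_eye (a point): Centre of the red plate's oblong eye, half-way through the plate: 92 mm along +x from the grip centre and 24.5 mm below it; same axes. The eye is a through slot 74 mm long (x), 34 mm wide (y); nose bar beyond it 13 mm wide. Too short to pass the stud's head level; tipped nose down 20 to 25 degrees, the nose bar goes under the +x end of the head, then is drawn back to the stem.
- stud (a point): Foot of the fixed T-stud, on the isolator's dark base plate (8 mm thick, 120 mm wide, ends 95 mm to -x). Round 10 mm stem, 36 mm up to the underside of a brass bar head 84 mm long (x, centred), 14 mm wide, 8 mm thick. x: along the head, horizontally, towards the grey switch box, which begins 108 mm away and is 90 mm tall over the base plate: fit the plate nose towards the box. z: up.
- blue_plate: The blue tag plate, same shape as the red one, lying flat beside it; it stays where it is. Origin at the centre of its underside, x from tail to nose, its grip 61 mm to -x.

How it is judged:
By the outcome, as a careful person would: the job done as asked, in the order asked, and still so for the second after the job is handed in, with the robot touching nothing.
It also fails if it takes over 51 s, if anything falls off the work surface, if the arm or the gripper's body presses on something with over 40 N, if the wrist force passes 120 N, or if a joint passes its speed limit or range.

## Working session

There is one attempt and no reset: what is moved stays moved. The work goes in short steps, Python scripts to look and compute and a tool call to move; the robot and the scene stay as the last step left them, time stands still between calls to the robot, and variables do not carry over. Pictures are saved under pics/ and viewed, at most 10 in all, crops included, and the job is handed in when it is done.

Besides the shell and the picture viewer there is one more tool, called after ">>>" as name([rows], argument=value, ...), one row to a line, values as JSON. move_arm: Moves the arm, as the interface text tells. Its arguments: {"type":"object","properties":{"targets":{"type":"array"},"grip_force":{"type":"number"}},"required":["targets"]}

```bash
ls; mkdir -p pics; python3 - <<'E'
from workcell import state, grab_frame
import cv2,numpy as np
s=state();print({k:np.round(v,3).tolist() for k,v in s.items()})
for n in("top","side"):
    f=grab_frame(n);cv2.imwrite(f"pics/{n}0.png",f["image"][:,:,::-1]);print(n,f["fx"],f["fy"],f["cx"],f["cy"],np.round(f["camera_from_world"],4).tolist())
E
```

```text
pics
{'t': 0.0, 'joints': [1.365, 0.69, -0.194, 1.566, 0.157, 0.903, -0.215], 'dq': [0.001, -0.001, 0.0, 0.002, 0.0, -0.0, 0.001], 'joint_torque': [0.001, -53.962, -1.266, -15.854, 0.009, 0.009, 0.0], 'position': [148.219, -606.498, 244.466], 'ee_rot': [-3.14, 0.0, 0.24], 'wrist_force': [0.128, 0.666, -0.386], 'wrist_torque': [0.017, -0.026, 0.015], 'gripper_force': 0.0, 'finger_gap': 85.272}
top 451.3141250408475 451.3141250408475 321.17015183853255 204.19878148747318 [[0.0206, -0.9995, -0.0222, -106.672], [-0.9931, -0.0179, -0.1159, 532.2925], [0.1154, 0.0244, -0.993, 990.9677], [0.0, 0.0, 0.0, 1.0]]
side 371.04136848493977 371.04136848493977 322.0594299961371 199.23844931016012 [[-0.7883, -0.6153, -0.0092, 354.3828], [-0.298, 0.3948, -0.8691, 249.9982], [0.5383, -0.6823, -0.4946, 483.6331], [0.0, 0.0, 0.0, 1.0]]
```

View pics/top0.png

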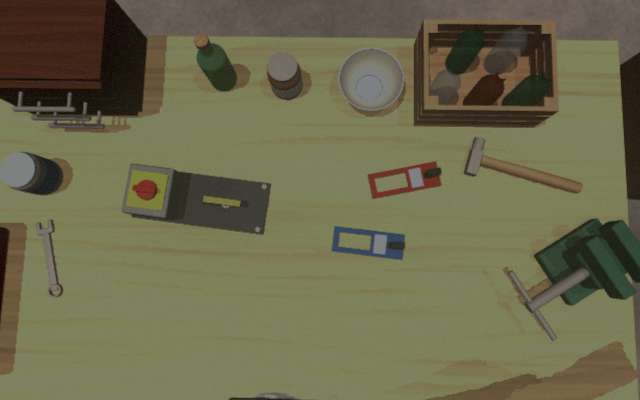

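View pics/side0.png

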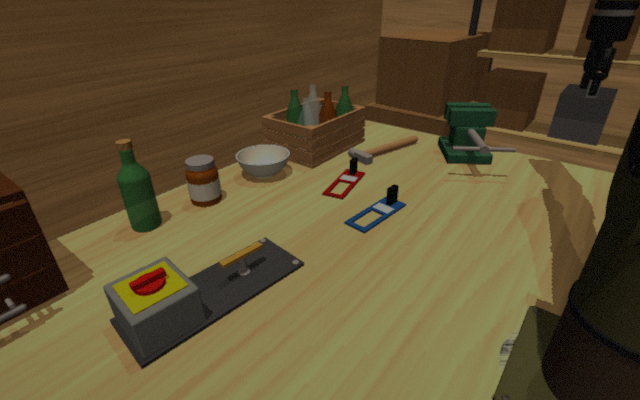

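The top view shows the red plate at about (405,180), with its grip at (433,173) and its nose to the left. The blue plate is at (369,243). The stud head is at (226,203) on the dark base, and the box is to its left at (150,190). The side view agrees.

```bash
cat > h.py <<'E'
import numpy as np,cv2
from workcell import state,grab_frame
def back(f,px,z):
    """pixels (N,2) -> world points on the plane of height z"""
    T=f["camera_from_world"];R,t=T[:3,:3],T[:3,3];c=-R.T@t
    d=np.c_[(px[:,0]-f["cx"])/f["fx"],(px[:,1]-f["cy"])/f["fy"],np.ones(len(px))]@R
    return c+d*((z-c[2])/d[:,2])[:,None]
def proj(f,P):
    T=f["camera_from_world"];q=np.atleast_2d(P)@T[:3,:3].T+T[:3,3]
    return np.c_[f["fx"]*q[:,0]/q[:,2]+f["cx"],f["fy"]*q[:,1]/q[:,2]+f["cy"]]
def blob(f,lo,hi,box):
    h=cv2.cvtColor(f["image"],cv2.COLOR_RGB2HSV);m=cv2.inRange(h,lo,hi);k=np.zeros_like(m)
    x0,y0,x1,y1=box;k[y0:y1,x0:x1]=m[y0:y1,x0:x1]
    n,l,s,c=cv2.connectedComponentsWithStats(k);i=1+np.argmax(s[1:,4]);return (l==i).astype(np.uint8)
def rect(f,m,z):
    big=cv2.resize(m*255,None,fx=4,fy=4,interpolation=cv2.INTER_CUBIC)
    cs,_=cv2.findContours((big>127).astype(np.uint8),cv2.RETR_EXTERNAL,cv2.CHAIN_APPROX_NONE)
    p=max(cs,key=len)[:,0].astype(float);p=(p+.5)/4-.5
    w=back(f,p,z)[:,:2].astype(np.float32);r=cv2.minAreaRect(w);return r,cv2.boxPoints(r)
E
python3 - <<'E'
from h import *
T=grab_frame("top");S=grab_frame("side")
h=cv2.cvtColor(T["image"],cv2.COLOR_RGB2HSV)
for p in[(226,203),(215,201),(195,215),(250,215),(373,190),(340,250),(226,215),(433,173),(215,230)]:print(p,h[p[1],p[0]])
hs=cv2.cvtColor(S["image"],cv2.COLOR_RGB2HSV)
for p in[(243,253),(230,285),(335,192),(357,222),(355,165)]:print('s',p,hs[p[1],p[0]])
E
python3 - <<'E'
import cv2
a=cv2.imread('pics/top0.png')[155:265,110:450];b=cv2.imread('pics/side0.png')[130:350,100:430]
cv2.imwrite('pics/ct.png',cv2.resize(a,(800,259),interpolation=cv2.INTER_CUBIC));cv2.imwrite('pics/cs.png',cv2.resize(b,(800,533),interpolation=cv2.INTER_CUBIC))
E
```

```text
(226, 203) [ 28 120 123]
(215, 201) [ 28 119 124]
(195, 215) [18 40 63]
(250, 215) [30 32 63]
(373, 190) [  5 169 113]
(340, 250) [108 111  94]
(226, 215) [17 36 63]
(433, 173) [28 68 49]
(215, 230) [ 29  82 121]
s (243, 253) [ 20 178 142]
s (230, 285) [19 40 51]
s (335, 192) [ 27  99 142]
s (357, 222) [ 25 109 143]
s (355, 165) [120 255   1]
```

View pics/ct.png

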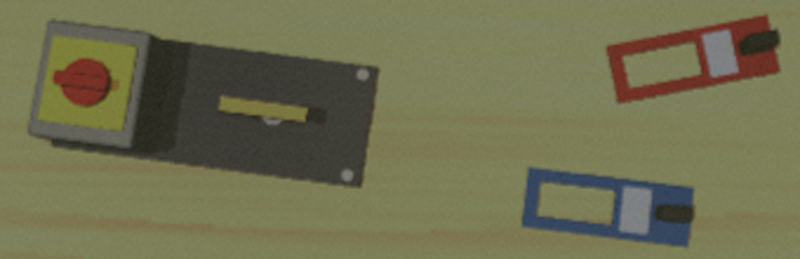

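View pics/cs.png

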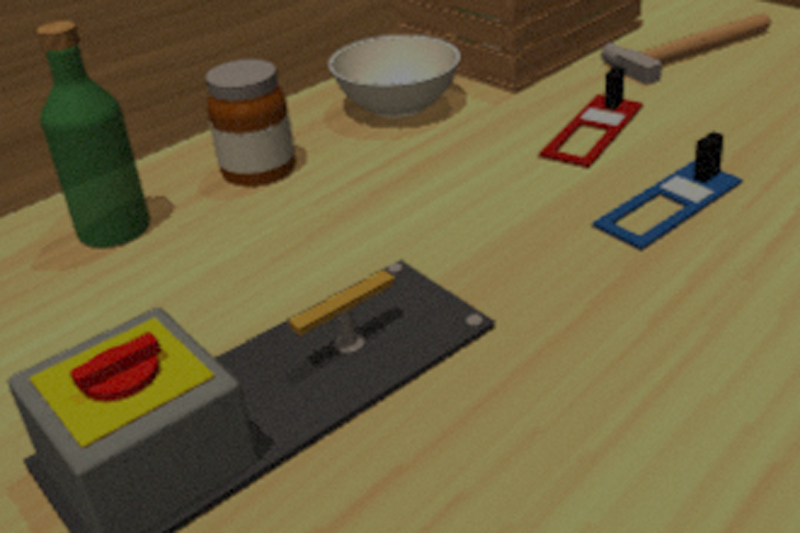

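The crops are clear. In the top image the head spans about (203..240, 196..207), the stem foot is near (226,206), and the base plate's tail corners are near (270,184) and (264,233). The red plate's nose is at (370,175)-(373,198).

```bash
python3 - <<'E'
from h import *
T=grab_frame("top");S=grab_frame("side")
def show(n,f,m,z):
    r,b=rect(f,m,z);print(n,m.sum(),'c',np.round(r[0],1),'sz',np.round(r[1],1),'corners',np.round(b,1).tolist())
m=blob(T,(0,110,40),(12,255,255),(360,155,450,205));m|=blob(T,(170,110,40),(180,255,255),(360,155,450,205)) if 0 else 0
show('redT',T,m,5)
show('blueT',T,blob(T,(95,70,30),(130,255,255),(320,215,415,270)),5)
show('headT',T,blob(T,(20,95,90),(35,255,255),(200,192,242,212)),52)
show('baseT',T,blob(T,(0,0,0),(180,75,90),(180,165,280,240)),8)
show('redS',S,blob(S,(0,150,60),(12,255,255),(315,160,370,200)),5)
show('blueS',S,blob(S,(95,120,50),(130,255,255),(340,190,415,235)),5)
show('headS',S,blob(S,(12,150,90),(24,255,255),(215,235,268,270)),52)
show('gripT',T,blob(T,(0,0,0),(180,255,62),(418,160,445,185)),47)
# head-end extents
for n,f,m in(('T',T,blob(T,(20,95,90),(35,255,255),(200,192,242,212))),('S',S,blob(S,(12,150,90),(24,255,255),(215,235,268,270)))):
    y,x=np.nonzero(m);print(n,x.min(),x.max(),y.min(),y.max())
E
```

```text
redT 890 c [ 598.2 -286.8] sz [ 59.7 163.1] corners [[552.0, -213.3000030517578], [586.0, -372.79998779296875], [644.5, -360.29998779296875], [610.4000244140625, -200.8000030517578]]
blueT 815 c [ 451.3 -204.2] sz [161.4  57.5] corners [[414.3999938964844, -281.5], [471.6000061035156, -287.3999938964844], [488.29998779296875, -126.9000015258789], [431.1000061035156, -121.0]]
headT 228 c [534.9 125.4] sz [85.2 15.3] corners [[522.4000244140625, 84.0], [537.5999755859375, 82.19999694824219], [547.4000244140625, 166.89999389648438], [532.2000122070312, 168.60000610351562]]
baseT 4160 c [536.5 136.8] sz [217.  122.2] corners [[463.29998779296875, 36.0], [584.7000122070312, 22.0], [609.7000122070312, 237.60000610351562], [488.29998779296875, 251.60000610351562]]
redS 345 c [ 596.5 -286.2] sz [ 60.5 171.4] corners [[548.9000244140625, -208.8000030517578], [585.0999755859375, -376.3999938964844], [644.2000122070312, -363.6000061035156], [608.0, -196.10000610351562]]
blueS 418 c [ 449.5 -204.3] sz [165.3  59.8] corners [[411.1000061035156, -283.29998779296875], [470.5, -289.6000061035156], [488.0, -125.19999694824219], [428.6000061035156, -118.9000015258789]]
headS 245 c [534.4 125. ] sz [86.  17.7] corners [[520.7000122070312, 83.19999694824219], [538.2999877929688, 81.19999694824219], [548.0999755859375, 166.6999969482422], [530.5, 168.6999969482422]]
gripT 123 c [ 607.8 -342.1] sz [19.2 39.8] corners [[593.2999877929688, -325.3999938964844], [603.7000122070312, -363.8999938964844], [622.2000122070312, -358.79998779296875], [611.7999877929688, -320.3999938964844]]
T 203 240 196 206
S 219 261 242 265
```

Both cameras agree to within 2 mm. Red centre is (597.8,-286.5) at yaw 102.0°, so the grip is at about (610.5,-346.2). The stud is at about (534.7,124.6) at yaw 83.4°.

Next is a helper that turns targets into move numbers.

```bash
cat >> h.py <<'E'
from scipy.spatial.transform import Rotation as Ro
STUD=np.array([534.7,124.6,8.]);SY=83.4
def toolR(yaw,tilt=0):  # tool x along plate x, pointing down, nose down by tilt (deg)
    return Ro.from_euler('ZYX',[yaw,tilt,180],degrees=True)
def shift(pos,yaw,tilt=0):
    s=state();R0=Ro.from_euler('xyz',s["ee_rot"]);
    print('t',round(s['t'],2),'at',np.round(s["position"],1),np.round(np.degrees(s["ee_rot"]),1),'F',np.round(s["wrist_force"],1),'gap',round(s['finger_gap'],1))
    R=toolR(yaw,tilt)
    print('shift',np.round(R0.inv().apply(np.array(pos)-s["position"]),1),'turn',np.round((R0.inv()*R).as_rotvec(degrees=True),1))
E
python3 -c "
from h import *
shift([610.5,-346.2,110],102)"
```

```text
t 0.3 at [ 148.4 -606.9  245. ] [-180.     0.    13.7] F [ 0.1 -0.1  0.6] gap 85.7
shift [ 510.8 -143.4  135.1] turn [ -0.   -0.  -88.3]
```

>>> move_arm([
  [511, -143, 40, 0, 0, -88.3, 1],
  [511, -143, 40, 0, 0, -88.3, 1],
  [511, -143, 40, 0, 0, -88.3, 1],
  [511, -143, 40, 0, 0, -88.3, 1],
  [511, -143, 40, 0, 0, -88.3, 1],
  [511, -143, 40, 0, 0, -88.3, 1],
  [511, -143, 40, 0, 0, -88.3, 1],
  [511, -143, 40, 0, 0, -88.3, 1],
  [511, -143, 40, 0, 0, -88.3, 1],
  [511, -143, 40, 0, 0, -88.3, 1],
  [511, -143, 40, 0, 0, -88.3, 1],
  [511, -143, 100, 0, 0, -88.3, 1],
  [511, -143, 135, 0, 0, -88.3, 1],
  [511, -143, 135, 0, 0, -88.3, 1],
  [511, -143, 135, 0, 0, -88.3, 1],
  [511, -143, 135, 0, 0, -88.3, 1],
])

```text
t: 1.9
position: [612.8, -347.6, 113.4]
ee_rot: [3.137, 0.003, 1.78]
wrist_force: [-0.2, 0.2, 0.6]
finger_gap: 85.4
gripper_force: 0.0
```

```bash
python3 -c "
from h import *
shift([610.5,-346.2,25],102);print(state()['joints'])
for n in('top','side'):
  f=grab_frame(n);cv2.imwrite(f'pics/{n}1.png',f['image'][:,:,::-1])
a=cv2.imread('pics/top1.png')[100:260,330:530];b=cv2.imread('pics/side1.png')[60:220,300:500]
cv2.imwrite('pics/m1.png',cv2.resize(np.hstack([a,b]),(800,320),interpolation=cv2.INTER_CUBIC))
"
```

```text
t 1.9 at [ 612.8 -347.6  113.4] [1.797e+02 1.000e-01 1.020e+02] F [-0.2  0.2  0.6] gap 85.4
shift [ 2.1 -2.3 88.3] turn [ 0.3  0.1 -0. ]
[ 0.69187307  0.98734762 -0.50861243  1.39181501  0.54586409  0.89818342
  0.2436164 ]
```

View pics/m1.png

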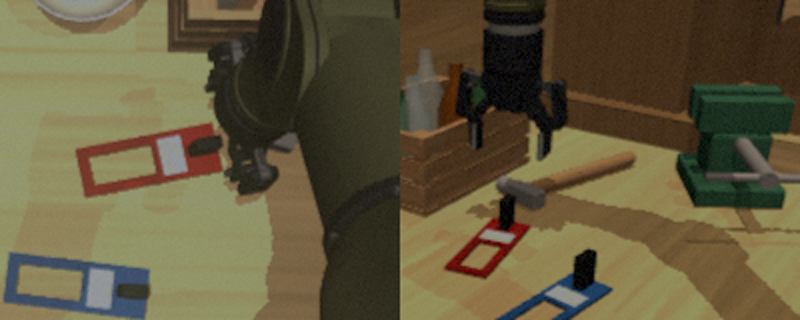

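The open gripper straddles the grip line: the fingers in the top image are near (442,132) and (455,187), in line with the plate's y axis. Going down in two stages.

>>> move_arm([
  [1, -1, 20, 0, 0, 0, 1],
  [2, -2, 40, 0, 0, 0, 1],
  [2, -2, 50, 0, 0, 0, 1],
  [2, -2, 50, 0, 0, 0, 1],
  [2, -2, 50, 0, 0, 0, 1],
])

```text
t: 2.5
position: [609.4, -345.7, 61.6]
ee_rot: [3.14, 0.001, 1.781]
wrist_force: [-0.0, -0.7, 0.4]
finger_gap: 85.2
gripper_force: 0.0
```

```bash
python3 -c "
from h import *
shift([610.5,-346.2,25],102)"
```

```text
t 2.5 at [ 609.4 -345.7   61.6] [1.799e+02 1.000e-01 1.020e+02] F [-0.  -0.7  0.4] gap 85.2
shift [-0.7  0.9 36.6] turn [0.1 0.1 0. ]
```

>>> move_arm([
  [0, 1, 15, 0, 0, 0, 1],
  [0, 1, 28, 0, 0, 0, 1],
  [0, 1, 36, 0, 0, 0, 1],
  [0, 1, 36, 0, 0, 0, 1],
  [0, 1, 36, 0, 0, 0, 0],
  [0, 1, 36, 0, 0, 0, -0.4],
  [0, 1, 36, 0, 0, 0, -0.7],
  [0, 1, 36, 0, 0, 0, -1],
  [0, 1, 36, 0, 0, 0, -1],
  [0, 1, 36, 0, 0, 0, -1],
  [0, 1, 36, 0, 0, 0, -1],
  [0, 1, 36, 0, 0, 0, -1],
  [0, 1, 36, 0, 0, 0, -1],
  [0, 1, 36, 0, 0, 0, -1],
], grip_force=90)

```text
t: 3.9
position: [610.1, -345.2, 24.9]
ee_rot: [3.14, 0.001, 1.781]
wrist_force: [1.5, 0.3, 4.1]
finger_gap: 12.7
gripper_force: 88.1
```

>>> move_arm([
  [0, 0, -8, 0, 0, 0, -1],
  [0, 0, -20, 0, 0, 0, -1],
  [0, 0, -40, 0, 0, 0, -1],
  [0, 0, -65, 0, 0, 0, -1],
  [0, 0, -90, 0, 0, 0, -1],
  [0, 0, -115, 0, 0, 0, -1],
  [0, 0, -130, 0, 0, 0, -1],
  [0, 0, -140, 0, 0, 0, -1],
  [0, 0, -140, 0, 0, 0, -1],
  [0, 0, -140, 0, 0, 0, -1],
])

```text
t: 4.9
position: [608.8, -345.0, 163.5]
ee_rot: [-3.14, -0.001, 1.781]
wrist_force: [-0.2, 0.5, -2.9]
finger_gap: 13.0
gripper_force: 87.5
```

```bash
cat >> h.py <<'E'
def tcp(ex,ez,tilt,ey=0,dx=0,dz=0):
    """TCP so that the eye centre's underside is at stud frame (ex,ey,ez), plate nose down by tilt"""
    R=toolR(SY,tilt);Rs=Ro.from_euler('z',SY,degrees=True)
    return STUD+Rs.apply([ex,ey,ez])-R.apply([92+dx,0,25+dz])
E
python3 -c "
from h import *
# stage A: tilt 23, nose inner edge well beyond head; high
shift(tcp(0,150,23),SY,23); shift(tcp(0,150,0),SY,0)
T=grab_frame('top');r,b=rect(T,blob(T,(0,110,40),(12,255,255),(330,120,460,215)),170-30);print(r)
S=grab_frame('side');cv2.imwrite('pics/s2.png',cv2.resize(S['image'][40:240,280:480,::-1],(600,600),interpolation=cv2.INTER_CUBIC))
"
```

```text
t 4.9 at [ 608.8 -345.   163.5] [-179.9   -0.   102. ] F [-0.2  0.5 -2.9] gap 13.0
shift [403.8   1.5 -53.2] turn [  3.7 -22.8  18.4]
t 4.9 at [ 608.8 -345.   163.5] [-179.9   -0.   102. ] F [-0.2  0.5 -2.9] gap 13.0
shift [387.6  -4.  -19.2] turn [-0.1 -0.  18.6]
((594.2485961914062, -279.40411376953125), (60.60220718383789, 146.56805419921875), 11.535621643066406)
```

View pics/s2.png

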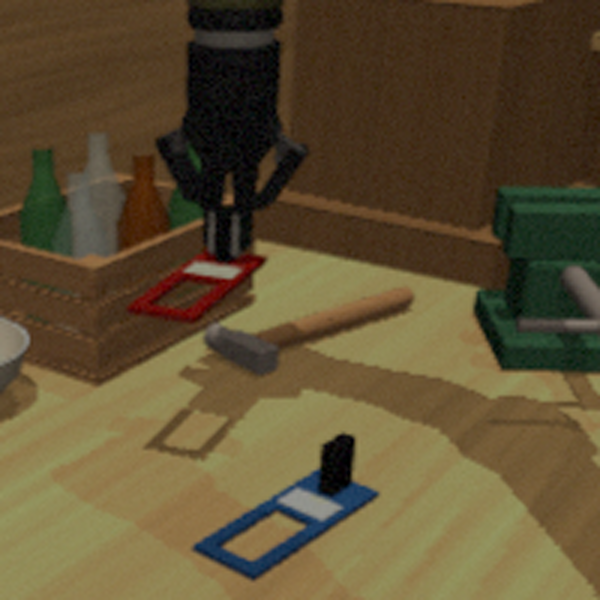

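The plate is held level and its nose is within 1.5 mm of the prediction. Now the transport, tipping on the way.

```bash
python3 -c "
from h import *
shift(tcp(18,110,23),SY,23); print(tcp(18,110,23))"
```

```text
t 5.0 at [ 608.6 -344.9  162.8] [-1.799e+02 -1.000e-01  1.021e+02] F [-0.5  0.  -2. ] gap 12.8
shift [420.6   7.5 -13.6] turn [  3.6 -22.9  18.4]
[528.15798792  68.05904174 176.95988516]
```

>>> move_arm([
  [10, 0, -10, 0, 0, 0, -1],
  [30, 0, -20, 0, -1, 1, -1],
  [60, 1, -20, 0.5, -3, 2.5, -1],
  [95, 2, -20, 1, -5, 4, -1],
  [130, 2, -20, 1, -7, 5.5, -1],
  [165, 3, -20, 1.5, -9, 7, -1],
  [200, 3, -20, 1.8, -11, 8.5, -1],
  [235, 4, -20, 2, -13, 10, -1],
  [270, 5, -20, 2.3, -15, 12, -1],
  [305, 5, -20, 2.6, -17, 13.5, -1],
  [340, 6, -20, 3, -19, 15, -1],
  [370, 7, -20, 3.2, -20.5, 16.5, -1],
  [395, 7, -18, 3.4, -22, 17.5, -1],
  [410, 7, -15, 3.6, -22.9, 18.4, -1],
  [420, 7, -14, 3.6, -22.9, 18.4, -1],
  [420, 7, -14, 3.6, -22.9, 18.4, -1],
  [420, 7, -14, 3.6, -22.9, 18.4, -1],
  [420, 7, -14, 3.6, -22.9, 18.4, -1],
])

```text
t: 6.8
position: [528.8, 65.2, 178.6]
ee_rot: [3.138, 0.404, 1.452]
wrist_force: [0.4, -0.6, -1.7]
finger_gap: 13.2
gripper_force: 87.7
```

```bash
python3 -c "
from h import *
shift(tcp(18,110,23),SY,23);print(np.round(state()['joints'],2))
T=grab_frame('top');S=grab_frame('side')
a=T['image'][120:280,110:350,::-1];b=S['image'][120:360,90:380,::-1]
a=cv2.resize(a,(400,267),interpolation=cv2.INTER_CUBIC);b=cv2.resize(b,(400,331),interpolation=cv2.INTER_CUBIC)
c=np.zeros((331,800,3),np.uint8);c[:267,:400]=a;c[:,400:]=b;cv2.imwrite('pics/m3.png',c)
"
```

```text
t 6.8 at [528.8  65.2 178.6] [179.8  23.1  83.2] F [ 0.4 -0.6 -1.7] gap 13.2
shift [ 3.2 -1.   0.4] turn [ 0.1  0.1 -0.2]
[-0.3   0.75 -0.19  1.8   0.6   0.92 -1.03]
```

View pics/m3.png

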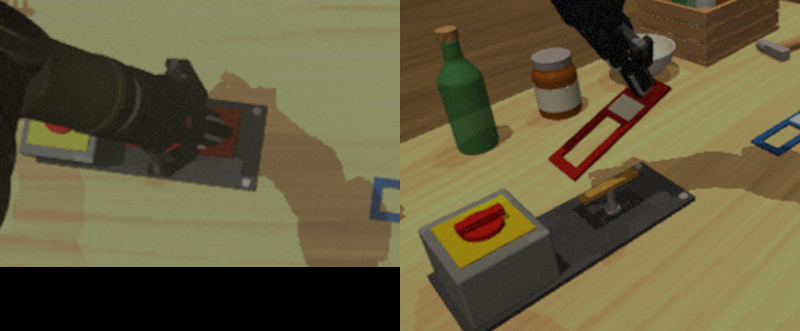

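Tipped nose down above the stud. In the side view the nose corners are near (200,232) and (215,248), and the head runs from about (221,265) to (262,243). I'll check the held plate's nose corners against the prediction.

```bash
cat >> h.py <<'E'
def check(n=None,ex=0,ez=0,tilt=0,dx=0,dz=0):
    """red plate in the side view against the plate predicted from the measured TCP"""
    s=state();R=Ro.from_euler('xyz',s["ee_rot"]);p=np.array(s["position"])
    S=grab_frame("side")
    m=blob(S,(0,150,40),(10,255,255),(150,100,380,330))
    def render(par):
        dxx,dy,dz,dt=par
        P=lambda q:p+R.apply((Ro.from_euler('y',dt,degrees=True).apply(np.array(q,float)))+[dxx,dy,25+dz])
        k=8;im=np.zeros((400*2,640*2),np.uint8);d=lambda q,c:cv2.fillPoly(im,[np.round((proj(S,P(q))*2+.5)*16).astype(int)],c,shift=4)
        d([[-20,-29,-5],[142,-29,-5],[142,29,-5],[-20,29,-5]],255)
        d([[55,-17,-5],[129,-17,-5],[129,17,-5],[55,17,-5]],0)
        return im,proj(S,P([[142,-29,-5],[142,29,-5],[-20,29,-5],[129,-17,-5],[129,17,-5],[55,17,-5],[55,-17,-5]]))
    im,c=render([0,0,0,0])
    y,x=np.nonzero(m);i=x.argmin();j=(y).argmax()
    print('t',s['t'],'seen left',x[i],y[i],'low',x[j],y[j],'right',x.max(),'| predicted corners',np.round(c[:4],1).tolist())
    Rs=Ro.from_euler('z',SY,degrees=True);e=Rs.inv().apply(p+R.apply([92,0,25])-STUD)
    print('eye underside in stud frame',np.round(e,1),'tilt',np.round(np.degrees(s['ee_rot']),1),'F',np.round(s['wrist_force'],1))
    if n:
        v=S["image"][:,:,::-1].copy();v=cv2.resize(v,None,fx=3,fy=3,interpolation=cv2.INTER_CUBIC)
        for q in c: cv2.circle(v,tuple(np.int32(q*3+1)),3,(255,255,0),1)
        cv2.imwrite(f'pics/{n}.png',v[300:900,300:1100])
E
python3 -c "
from h import *
check('c4');shift(tcp(18,75,23),SY,23)"
```

```text
t 6.9 seen left 198 234 low 216 250 right 283 | predicted corners [[213.3, 251.4], [194.7, 236.3], [263.4, 173.3], [215.4, 242.2]]
eye underside in stud frame [ 15.5  -1.3 111.4] tilt [179.8  23.1  83.2] F [ 0.7  0.4 -1.2]
t 6.95 at [528.8  65.9 178.5] [179.8  23.1  83.2] F [-0.7  0.  -2.3] gap 13.1
shift [16.3 -1.1 32.8] turn [ 0.1  0.1 -0.2]
```

View pics/c4.png

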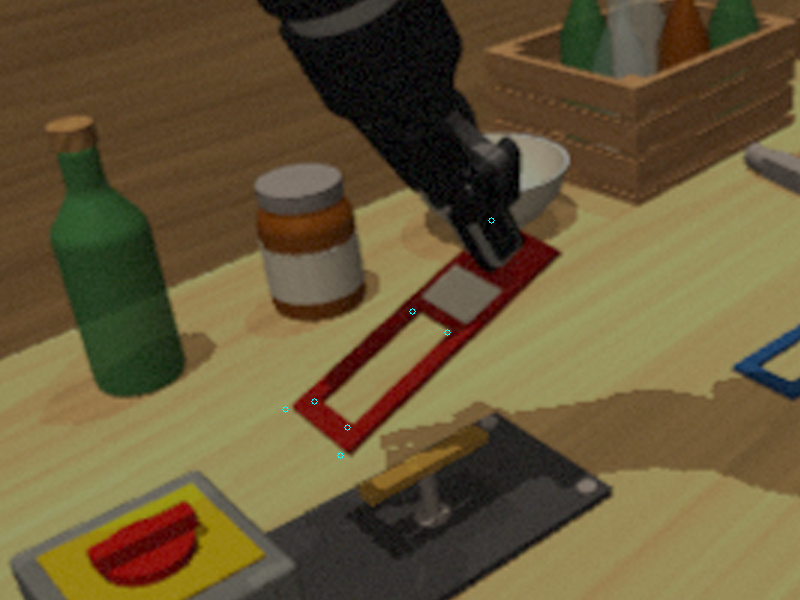

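The predicted corners sit about 3 px left of those seen. I'll fit the offset using the frame (eye region) mask.

```bash
cat >> h.py <<'E'
from scipy.optimize import minimize
def fit(free=(0,1,3),tail=True):
    """offsets (dx,dy,dz mm in tool axes; dt tilt, dyaw deg) of the held plate that best match the red mask in the side view"""
    s=state();R=Ro.from_euler('xyz',s["ee_rot"]);p=np.array(s["position"]);S=grab_frame("side")
    h=cv2.cvtColor(S["image"],cv2.COLOR_RGB2HSV);m=cv2.inRange(h,(0,150,40),(10,255,255))
    def world(q,o):
        return p+R.apply(Ro.from_euler('zy',[o[4],o[3]],degrees=True).apply(np.array(q,float))+[o[0],o[1],25+o[2]])
    def ren(o):
        im=np.zeros((800,1280),np.uint8)
        d=lambda q,c:cv2.fillPoly(im,[np.round((proj(S,world(q,o))*2+.5)*16).astype(np.int32)],c,shift=4)
        d([[50,-29,-5],[142,-29,-5],[142,29,-5],[50,29,-5]],255);d([[142,-29,0],[142,29,0],[142,29,-5],[142,-29,-5]],255);d([[50,-29,0],[142,-29,0],[142,-29,-5],[50,-29,-5]],255) 
        d([[55,-17,-5],[129,-17,-5],[129,17,-5],[55,17,-5]],0)
        return cv2.GaussianBlur(cv2.resize(im,(640,400),interpolation=cv2.INTER_AREA),(0,0),1).astype(float)/255
    c=proj(S,world([[50,-29,-5],[142,-29,-5],[142,29,-5],[50,29,-5]],np.zeros(5)))
    roi=np.zeros((400,640),np.uint8);cv2.fillConvexPoly(roi,np.int32(c),1);roi=cv2.dilate(roi,np.ones((13,13)))
    e=(c[0]+c[3])/2; u=((c[1]+c[2])/2-e);yy,xx=np.mgrid[:400,:640]
    roi[((xx-e[0])*u[0]+(yy-e[1])*u[1])<.12*(u@u)]=0
    M=cv2.GaussianBlur(m,(0,0),1).astype(float)/255
    def cost(v):
        o=np.zeros(5);o[list(free)]=v;return (((ren(o)-M)*roi)**2).sum()
    r=minimize(cost,np.zeros(len(free)),method='Nelder-Mead',options=dict(initial_simplex=np.vstack([np.zeros(len(free)),4*np.eye(len(free))])))
    print('fit',dict(zip(free,np.round(r.x,1))),'cost',round(cost(np.zeros(len(free))),1),'->',round(r.fun,1));return r.x
E
python3 -c "
from h import *
for f in((0,1),(0,1,3),(0,1,3,4),(0,1,2,3),(1,2,3)):fit(f)
"
```

```text
fit {0: np.float64(-3.5), 1: np.float64(-1.1)} cost 94.2 -> 40.2
fit {0: np.float64(-3.8), 1: np.float64(2.5), 3: np.float64(-1.6)} cost 96.7 -> 38.8
fit {0: np.float64(-4.2), 1: np.float64(2.7), 3: np.float64(-2.5), 4: np.float64(1.1)} cost 115.6 -> 45.6
fit {0: np.float64(-3.9), 1: np.float64(0.3), 2: np.float64(1.4), 3: np.float64(0.3)} cost 108.3 -> 42.3
fit {1: np.float64(1.0), 2: np.float64(0.9), 3: np.float64(-0.2)} cost 108.2 -> 93.4
```

The plate sits about 3.5 mm tailward of nominal, with tilt as expected. I'll include that and descend beside the head's +x end.

```bash
python3 -c "
from h import *
shift(tcp(19,70,23,dx=-3.5),SY,23);shift(tcp(19,37,23,dx=-3.5),SY,23)"
```

```text
t 7.2 at [528.7  66.9 178.3] [179.8  23.1  83.3] F [-0.2 -0.6 -1.5] gap 12.7
shift [21.6 -0.8 37.2] turn [ 0.1  0.1 -0.1]
t 7.2 at [528.7  66.9 178.3] [179.8  23.1  83.3] F [-0.2 -0.6 -1.5] gap 12.7
shift [34.5 -0.9 67.6] turn [ 0.1  0.1 -0.1]
```

>>> move_arm([
  [6, -1, 0, 0, 0, 0, -1],
  [9, -1, 7, 0, 0, 0, -1],
  [13, -1, 16, 0, 0, 0, -1],
  [17, -1, 26, 0, 0, 0, -1],
  [20, -1, 33, 0, 0, 0, -1],
  [22, -1, 37, 0, 0, 0, -1],
  [22, -1, 37, 0, 0, 0, -1],
  [22, -1, 37, 0, 0, 0, -1],
  [22, -1, 37, 0, 0, 0, -1],
])

```text
t: 8.1
position: [528.7, 73.0, 135.9]
ee_rot: [3.138, 0.403, 1.454]
wrist_force: [-0.2, 0.4, -1.2]
finger_gap: 12.7
gripper_force: 87.7
```

```bash
python3 -c "
from h import *
check('c5');fit((0,1));fit((0,1,3));shift(tcp(19,37,23,dx=-3.5),SY,23)"
```

```text
t 8.1 seen left 199 257 low 217 274 right 284 | predicted corners [[213.8, 274.9], [195.5, 258.9], [262.5, 195.4], [215.8, 265.6]]
eye underside in stud frame [22.9 -0.2 68.9] tilt [179.8  23.1  83.3] F [-0.2  0.4 -1.2]
fit {0: np.float64(-4.0), 1: np.float64(-1.0)} cost 78.7 -> 18.9
fit {0: np.float64(-3.7), 1: np.float64(2.3), 3: np.float64(-1.7)} cost 91.0 -> 25.0
t 8.25 at [528.7  73.  136. ] [179.8  23.1  83.3] F [-0.3  0.7 -1.5] gap 13.0
shift [12.4 -0.1 31. ] turn [ 0.2  0.1 -0.1]
```

View pics/c5.png

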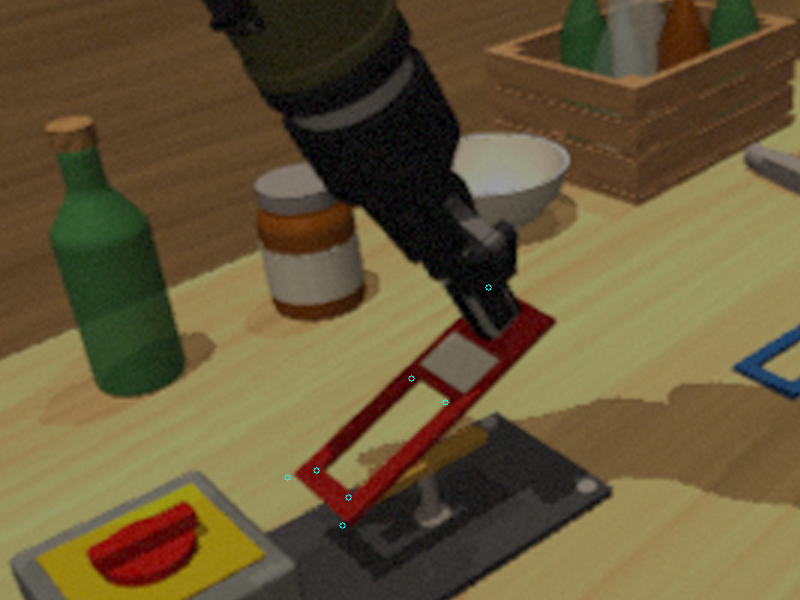

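The nose is beyond the head's +x end (head visible through the eye from about (220,255)), and the fit is consistent. Descending past the head, then drawing back.

>>> move_arm([
  [2, 0, 5, 0, 0, 0, -1],
  [4, 0, 10, 0, 0, 0, -1],
  [6, 0, 15, 0, 0, 0, -1],
  [8, 0, 20, 0, 0, 0, -1],
  [10, 0, 25, 0, 0, 0, -1],
  [12, 0, 29, 0, 0, 0, -1],
  [12.5, 0, 31, 0, 0, 0, -1],
  [12.5, 0, 31, 0, 0, 0, -1],
  [12.5, 0, 31, 0, 0, 0, -1],
])

```text
t: 9.15
position: [528.6, 72.2, 102.3]
ee_rot: [3.138, 0.403, 1.455]
wrist_force: [-0.7, 0.8, -1.0]
finger_gap: 13.2
gripper_force: 87.7
```

```bash
python3 -c "
from h import *
check();fit((0,1));fit((0,1,3));shift(tcp(-20,37,23,dx=-3.5),SY,23)"
```

```text
t 9.15 seen left 202 272 low 220 290 right 285 | predicted corners [[217.3, 290.4], [199.4, 274.0], [264.4, 210.7], [219.3, 281.0]]
eye underside in stud frame [22.1 -0.1 35.2] tilt [179.8  23.1  83.3] F [-0.7  0.8 -1. ]
fit {0: np.float64(-4.5), 1: np.float64(-0.5)} cost 86.0 -> 42.8
fit {0: np.float64(-3.1), 1: np.float64(1.3), 3: np.float64(-1.2)} cost 77.4 -> 34.0
t 9.3 at [528.7  72.3 102.4] [179.8  23.1  83.3] F [-0.4  0.2 -1.7] gap 13.0
shift [-36.   -0.   15.1] turn [ 0.2  0.1 -0.1]
```

>>> move_arm([
  [-4, 0, 0, 0, 0, 0, -1],
  [-9, 0, 2.5, 0, 0, 0, -1],
  [-14, 0, 4.5, 0, 0, 0, -1],
  [-19, 0, 7, 0, 0, 0, -1],
  [-24, 0, 9.5, 0, 0, 0, -1],
  [-29, 0, 12, 0, 0, 0, -1],
  [-33, 0, 14, 0, 0, 0, -1],
  [-36, 0, 15, 0, 0, 0, -1],
  [-36, 0, 15, 0, 0, 0, -1],
  [-36, 0, 15, 0, 0, 0, -1],
  [-36, 0, 15, 0, 0, 0, -1],
])

```text
t: 10.4
position: [524.1, 34.0, 102.5]
ee_rot: [3.139, 0.402, 1.455]
wrist_force: [0.0, -0.9, -2.6]
finger_gap: 12.9
gripper_force: 87.7
```

```bash
python3 -c "
from h import *
check();fit((0,1));fit((0,1,3));shift(tcp(-20,22,23,dx=-3.5),SY,23);shift(tcp(-20,12,10,dx=-3.5),SY,10);shift(tcp(-19,4,0,dx=-3.5),SY,0)"
```

```text
t 10.4 seen left 227 267 low 239 278 right 301 | predicted corners [[237.1, 278.9], [218.7, 263.6], [280.0, 203.3], [238.5, 270.0]]
eye underside in stud frame [-16.4  -0.   35.4] tilt [179.8  23.1  83.4] F [ 0.  -0.9 -2.6]
fit {0: np.float64(-4.2), 1: np.float64(-0.6)} cost 139.9 -> 97.3
fit {0: np.float64(-4.2), 1: np.float64(1.5), 3: np.float64(-0.9)} cost 138.8 -> 100.8
t 10.55 at [524.1  33.8 102.5] [179.8  23.1  83.4] F [ 0.4  0.  -1.2] gap 13.2
shift [ 5.5  0.1 13.8] turn [ 0.2  0.1 -0. ]
t 10.55 at [524.1  33.8 102.5] [179.8  23.1  83.4] F [ 0.4  0.  -1.2] gap 13.2
shift [ 6.1 -0.  43.6] turn [ 0.2 13.1 -0. ]
t 10.55 at [524.1  33.8 102.5] [179.8  23.1  83.4] F [ 0.4  0.  -1.2] gap 13.2
shift [10.8 -0.1 66.6] turn [ 0.2 23.1  0. ]
```

>>> move_arm([
  [1.5, 0, 4, 0, 0, 0, -1],
  [3, 0, 8, 0, 0, 0, -1],
  [4.5, 0, 11, 0, 0, 0, -1],
  [5.5, 0, 14, 0, 0, 0, -1],
  [5.5, 0, 14, 0, 0, 0, -1],
  [5.5, 0, 18, 0, 2, 0, -1],
  [5.5, 0, 23, 0, 4, 0, -1],
  [5.5, 0, 28, 0, 6, 0, -1],
  [5.5, 0, 33, 0, 8.5, 0, -1],
  [6, 0, 39, 0, 11, 0, -1],
  [6, 0, 43.5, 0, 13, 0, -1],
  [6, 0, 43.5, 0, 13, 0, -1],
  [6, 0, 43.5, 0, 13, 0, -1],
])

```text
t: 11.85
position: [522.9, 21.9, 60.2]
ee_rot: [3.139, 0.177, 1.455]
wrist_force: [0.4, 1.1, -1.4]
finger_gap: 13.1
gripper_force: 87.7
```

```bash
python3 -c "
from h import *
check();fit((0,1));fit((0,1,3));shift(tcp(-19,3,0,dx=-3.5),SY,0)"
```

```text
t 11.85 seen left 221 269 low 240 285 right 305 | predicted corners [[237.2, 284.9], [219.0, 269.5], [284.9, 221.8], [239.3, 277.0]]
eye underside in stud frame [-17.1  -0.2  11.5] tilt [179.8  10.1  83.4] F [ 0.4  1.1 -1.4]
fit {0: np.float64(-3.5), 1: np.float64(-0.2)} cost 158.8 -> 118.9
fit {0: np.float64(-4.3), 1: np.float64(-0.5), 3: np.float64(-0.3)} cost 172.4 -> 117.5
t 12.0 at [523.1  23.1  60.3] [179.8  10.1  83.5] F [-0.3 -0.3 -0.7] gap 13.3
shift [-1.  -0.3 24.8] turn [ 0.2 10.1  0.1]
```

>>> move_arm([
  [0, 0, 5, 0, 2, 0, -1],
  [0, 0, 10, 0, 4, 0, -1],
  [0, 0, 15, 0, 6, 0, -1],
  [-0.5, 0, 20, 0, 8, 0, -1],
  [-1, 0, 24, 0, 10, 0, -1],
  [-1, 0, 24, 0, 10, 0, -1],
  [-1, 0, 24, 0, 10, 0, -1],
  [-1, 0, 24, 0, 10, 0, -1],
])

```text
t: 12.8
position: [522.7, 18.0, 37.0]
ee_rot: [3.138, 0.001, 1.457]
wrist_force: [0.1, -0.9, -1.3]
finger_gap: 12.9
gripper_force: 87.7
```

```bash
python3 -c "
from h import *
check();fit((0,1));fit((0,1,3));shift(tcp(-1,2,0,dx=-3.5),SY,0)"
```

```text
t 12.8 seen left 220 269 low 237 285 right 306 | predicted corners [[236.3, 284.9], [218.1, 269.5], [285.8, 232.5], [238.6, 277.9]]
eye underside in stud frame [-15.3  -0.2   3.9] tilt [1.798e+02 1.000e-01 8.350e+01] F [ 0.1 -0.9 -1.3]
fit {0: np.float64(-4.0), 1: np.float64(-2.3)} cost 113.8 -> 53.8
fit {0: np.float64(-6.4), 1: np.float64(0.5), 3: np.float64(-0.8)} cost 113.9 -> 52.9
t 12.95 at [522.5  17.7  36.9] [1.798e+02 1.000e-01 8.350e+01] F [ 0.1  0.1 -1.2] gap 13.1
shift [18.1 -0.2  1.9] turn [0.2 0.1 0.1]
```

Now the plate is level under the head and clear of the base. I'll slide it forward 18 mm, then lower it to contact.

>>> move_arm([
  [4, 0, 0, 0, 0, 0, -1],
  [8, 0, 0, 0, 0, 0, -1],
  [12, 0, 0, 0, 0, 0, -1],
  [16, 0, 0, 0, 0, 0, -1],
  [18, 0, 0, 0, 0, 0, -1],
  [18, 0, 0, 0, 0, 0, -1],
  [18, 0, 1, 0, 0, 0, -1],
  [18, 0, 2, 0, 0, 0, -1],
  [18, 0, 3, 0, 0, 0, -1],
  [18, 0, 3, 0, 0, 0, -1],
  [18, 0, 3, 0, 0, 0, -1],
])

```text
t: 14.05
position: [524.3, 34.7, 33.6]
ee_rot: [3.139, 0.002, 1.456]
wrist_force: [0.0, 0.2, -1.9]
finger_gap: 13.4
gripper_force: 87.7
```

```bash
python3 -c "
from h import *
check();fit((0,1));shift(tcp(0,0,0,dx=-3.5),SY,0)"
```

```text
t 14.05 seen left 213 274 low 231 292 right 300 | predicted corners [[228.3, 291.4], [210.2, 275.4], [279.9, 237.2], [230.8, 284.1]]
eye underside in stud frame [ 1.4 -0.1  0.5] tilt [1.799e+02 1.000e-01 8.340e+01] F [ 0.   0.2 -1.9]
fit {0: np.float64(-5.5), 1: np.float64(-0.3)} cost 98.4 -> 43.6
t 14.15 at [524.4  34.7  33.7] [1.798e+02 1.000e-01 8.340e+01] F [-0.6 -0.  -1.4] gap 13.0
shift [ 2.  -0.1  0.7] turn [0.2 0.1 0. ]
```

>>> move_arm([
  [2, 0, 0, 0, 0, 0, -1],
  [3, 0, 0, 0, 0, 0, -1],
  [3, 0, 0.7, 0, 0, 0, -1],
  [3, 0, 1.2, 0, 0, 0, -1],
  [3, 0, 1.2, 0, 0, 0, -1],
])

```text
t: 14.65
position: [524.9, 38.1, 32.8]
ee_rot: [3.138, 0.001, 1.456]
wrist_force: [-0.8, 0.3, 3.1]
finger_gap: 12.7
gripper_force: 88.3
```

In contact at about 4 N. Release and lift.

>>> move_arm([
  [0, 0, 0, 0, 0, 0, -0.6],
  [0, 0, 0, 0, 0, 0, -0.4],
  [0, 0, 0, 0, 0, 0, 0],
  [0, 0, 0, 0, 0, 0, 0.3],
  [0, 0, 0, 0, 0, 0, 0.3],
  [0, 0, 0, 0, 0, 0, 0.3],
  [0, 0, -5, 0, 0, 0, 0.3],
  [0, 0, -15, 0, 0, 0, 0.3],
  [0, 0, -30, 0, 0, 0, 0.3],
  [0, 0, -55, 0, 0, 0, 0.3],
  [0, 0, -85, 0, 0, 0, 0.3],
  [0, 0, -120, 0, 0, 0, 0.3],
  [0, 0, -150, 0, 0, 0, 0.3],
  [0, 0, -170, 0, 0, 0, 0.3],
  [0, 0, -170, 0, 0, 0, 0.3],
], grip_force=20)

```text
t: 16.15
position: [525.9, 38.5, 206.0]
ee_rot: [3.133, -0.0, 1.456]
wrist_force: [0.3, 0.2, -0.5]
finger_gap: 55.7
gripper_force: 0.0
```

>>> move_arm([
  [-40, 0, -10, 0, 0, 0, 0.3],
  [-80, 0, -20, 0, 0, 0, 0.3],
  [-120, 0, -20, 0, 0, 0, 0.3],
  [-160, 0, -20, 0, 0, 0, 0.3],
  [-200, 0, -20, 0, 0, 0, 0.3],
  [-230, 0, -20, 0, 0, 0, 0.3],
  [-250, 0, -20, 0, 0, 0, 0.3],
  [-250, 0, -20, 0, 0, 0, 0.3],
  [-250, 0, -20, 0, 0, 0, 0.3],
  [-250, 0, -20, 0, 0, 0, 0.3],
])

```text
t: 17.15
position: [495.8, -208.4, 222.8]
ee_rot: [3.139, 0.0, 1.459]
wrist_force: [-0.7, 0.6, -1.0]
finger_gap: 55.3
gripper_force: 0.0
```

```bash
python3 -c "
from h import *
s=state();print(s['t'],s['position'],s['finger_gap'],s['wrist_force'])
T=grab_frame('top');S=grab_frame('side')
for n,f,b in(('T',T,(180,160,300,250)),('S',S,(190,200,320,310))):
  try:
    r,c=rect(f,blob(f,(0,110,40),(12,255,255),b),13);print(n,r,np.round(Ro.from_euler('z',SY,degrees=True).inv().apply(np.c_[c,np.zeros(4)]-STUD)[:,:2],1).tolist())
  except Exception as e:print(e)
a=cv2.resize(T['image'][130:280,110:430,::-1],(640,300),interpolation=cv2.INTER_CUBIC);b=cv2.resize(S['image'][180:330,110:430,::-1],(640,300),interpolation=cv2.INTER_CUBIC)
cv2.imwrite('pics/end.png',np.vstack([a,b]))
r,c=rect(S,blob(S,(95,120,50),(130,255,255),(340,190,415,235)),5);print('blue',r)
"
```

```text
17.15 [ 495.77674261 -208.40266053  222.81333348] 55.341205214754496 [-0.71311653  0.58873068 -0.993947  ]
T ((530.9334716796875, 96.72836303710938), (165.17184448242188, 60.82698440551758), 83.16288757324219) [[-110.6, 31.3], [-110.8, -29.5], [54.3, -30.2], [54.6, 30.6]]
S ((529.4176025390625, 96.75719451904297), (166.75233459472656, 67.05603790283203), 83.2672348022461) [[-111.6, 35.8], [-111.7, -31.3], [55.0, -31.7], [55.2, 35.4]]
blue ((449.4694519042969, -204.17129516601562), (165.31646728515625, 59.696510314941406), 84.16100311279297)
```

View pics/end.png

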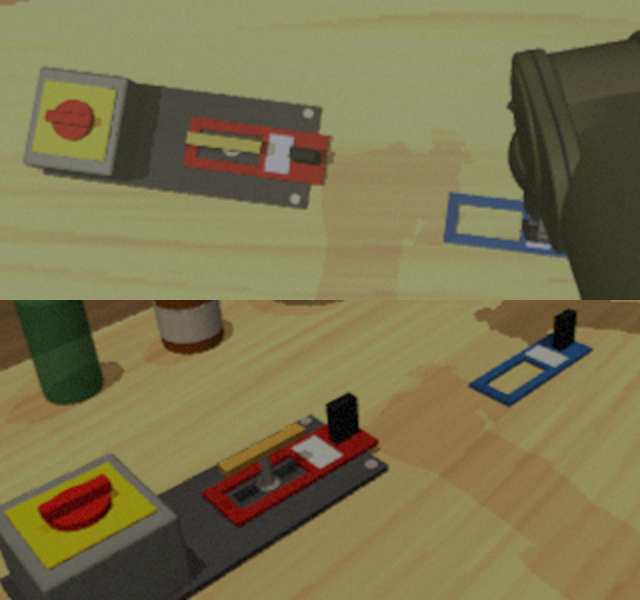

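The red plate lies flat under the head with the stem inside its eye. The plate spans -111 to +54 mm in the stud frame, which puts the eye centre at about +3 mm. The blue plate has not moved and the gripper is clear.

```bash
python3 -c "
from workcell import hand_in
print(hand_in())"
```

```text
the job is handed in; nothing more can be done
None
```

The red tag plate lies flat on the base plate under the T-stud's head, released with the gripper clear. The blue plate is where it was, and the job was handed in at about 17 s of the 51 s allowed; no verdict came back.

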